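# Try the air clamp with the valve's recessed override

## Task

Try out the air clamp on the bench fixture: without dropping it, lay the white stepped block flat in the nest with its tab in the slot of the fixed stop, and let go of it. Then take the blue-sleeved pin punch from the wooden stand, put its slim tip down the round hole on top of the valve and with it alone push the recessed orange override button fully down, so that the red clamp pad drives the block home against the stop. Finish still gripping the punch and holding the button down; leave the other tools and things where they are.

Things in the scene. Friction and masses are not known exactly. Their poses are not given: they have to be found in the camera images.
- fixture: Fixed bench fixture: aluminium base plate 190 x 270 mm, 12 mm thick; on its left (+y) half the nest, stop and air cylinder, on its right half the air valve. Origin: centre of the plate's underside, on the bench. x runs from air cylinder to stop, y left, z up; its heading varies by up to 17 degrees. A 6 mm copper pipe joins valve and cylinder, up to 33 mm above the bench
- nest (a point): Point on the flat nest floor, 20 mm above the bench, where the block's origin lies when home; block x must point along nest x (fixture x). Side guides, 12 mm high, stand 23 mm left and right of it (3 mm play each side). Stop face 37.5 mm beyond it in +x, 20 mm high, slot 24 mm wide in its middle. A block laid 4 mm short of home (to -x) is clear of stop and pad
- block: White machined plastic block, loose, about 0.14 kg. Body 75 mm (x) x 40 mm (y), top stepped: 42 mm high at the -x end, 36 mm in the middle third, 28 mm at the +x end. At the low +x end a tab sticks out 12 mm, 16 mm wide, 14 mm high, flush with the underside. Origin: centre of the body's underside, z up. Lies flat on the bench, any heading; grasp it across y
- block_tab (a point): Middle of the block's low +x end face at the underside, where the tab begins: 37.5 mm from the block's origin along its +x
- clamp (a joint): Stroke of the cylinder rod that carries the sprung red clamp pad, in m: 0 = retracted, grows along nest +x, at most 0.010; beyond 0.0085 the pad bears on a block that is home and its spring gives. The rod moves only with the override button, 2 mm for each mm of button, and springs back with it
- clamp_face (a point): Centre of the front face of the red clamp pad (26 mm wide, 20 mm high), 12 mm above the nest floor; moves with the pad. Retracted it stands 46 mm from the nest point on its -x side, 8.5 mm from a block that is home. The aluminium cylinder begins 20 mm behind it and is 34 mm high over the nest floor
- override_mouth (a point): Centre of the rim of the round vertical hole in the top of the valve's grey pilot head, 60 mm above the bench; z up. The hole is 12 mm wide with a 1 mm chamfer. The orange override button inside, 10 mm wide, has its top 12 mm below the rim when up. The black coil and aluminium valve housing beside it are lower than the rim
- override (a joint): How far the orange button is pressed, in m: 0 = up, 0.005 = hard stop; it springs back. It takes 1.5 N to start, about 4.5 N at 0.0042 and from there, as the clamp bears on the block, about 10 N for each further mm. Held down means over 0.0043
- punch: Pin punch, loose, about 0.11 kg, upright, tip down, in one of the three holes of the stand (which one varies). 130 mm long: steel tip 6 mm thick for the first 45 mm, then a round 16 mm body with a blue 17 mm sleeve 60 to 116 mm above the tip, where to grip. Origin at the end of the tip, z to the head. In the stand the tip is 11 mm above the bench, the shoulder on the stand's top
- punch_tip (a point): The end of the punch's slim tip (its origin)
- stand: Drilled wooden tool stand that does not move: 150 mm (x) x 56 mm (y) x 56 mm high, origin at the centre of its underside. Three 10 mm holes in a row along its x, at -46, 0 and +46 mm. Grip tools with the fingers closing across the row (along the stand's y); lift a tool by 50 mm to clear it
- deburr: Deburring tool with a red handle, 119 mm long overall, standing in the stand; its top is 130 mm above the bench. Not to be disturbed
- scriber: Scriber with a yellow handle, 118 mm long overall, standing in the stand; its top is 129 mm above the bench. Not to be disturbed
- soft_jaw: Spare aluminium vise jaw, 100 x 20 mm, 30 mm high, on the bench. Not to be disturbed

How it is judged:
On the way, in this order (a step that is already met when the one before it is completed fails the run):
1. the block lies flat in the nest, tab in the slot, let go (x of block in the frame of nest between -0.01 and 0.002 m and y of block in the frame of nest between -0.005 and 0.005 m and z of block in the frame of nest between -0.002 and 0.003 m and x of block_tab in the frame of nest above 0.026 m and angle between the x axis of block and the x axis of nest, either way round below 0.12 rad and contact force between the fingers and block below 0.1 N), for 0.2 s.
2. the punch's tip is inside the override hole (horizontal distance between punch_tip and override_mouth below 0.006 m and z of punch_tip in the frame of override_mouth below -0.005 m), for 0.1 s.
At the end, for the whole second after the job is handed in: Block flat in the nest, tab in the slot, within 2 mm of home (4 mm sideways, 0.05 rad), fingers off it; override held over 4.3 mm down by the gripped, upright punch, tip over 14.5 mm down the hole; clamp pad against the block; all at rest; other things within 20 mm of their start (x of block in the frame of nest between -0.002 and 0.002 m and y of block in the frame of nest between -0.004 and 0.004 m and z of block in the frame of nest between -0.002 and 0.002 m and x of block_tab in the frame of nest above 0.03 m and angle between the x axis of block and the x axis of nest, either way round below 0.05 rad and angle between block's own z axis and vertical below 0.05 rad and contact force between the fingers and block below 0.1 N and value of joint override above 0.0043 m and value of joint clamp above 0.0085 m and horizontal distance between punch_tip and override_mouth below 0.006 m and z of punch_tip in the frame of override_mouth below -0.0145 m and angle between punch's own z axis and vertical below 0.2 rad and contact force between the fingers and punch above 2 N and linear speed of each of block, punch below 0.02 m/s and distance of each of deburr, scriber, soft_jaw from where it was at the start of the episode below 0.02 m); the arm keeps its last pose, push and grip.
It fails at once if another tool or thing is disturbed: the deburring tool, scriber or spare jaw moved more than 25 mm (distance of any of deburr, scriber, soft_jaw from where it was at the start of the episode above 0.025 m).
It fails at once if the block is dropped (moves freely faster than 0.5 m/s) (contact force between the fingers and block below 0.05 N and linear speed of block above 0.5 m/s).
It fails at once if the override is pressed by more than 1.5 mm with the punch's tip out of its hole (value of joint override above 0.0015 m and horizontal distance between punch_tip and override_mouth above 0.008 m).
It also fails if it takes over 51 s, if anything falls off the work surface, if the arm or the gripper's body presses on something with over 40 N, if the wrist force passes 120 N, or if a joint passes its speed limit or range.

## Robot

A 6-joint arm with a two-finger parallel gripper is mounted at the origin on the work surface. World frame = base frame: x ahead of the robot, y to its left, z up, the work surface at z = 0. Lengths are in m, angles in rad, forces in N, time in s.
With the tool pointing down it reaches from about 0.3 to 0.75 m from the base axis. Payload 8.5 kg.
Tool frame: the origin (TCP) lies at the very end of the fingers, on their centre line; the grasp point (between the pads) lies 19 mm behind it (arm.grasp_offset is the distance from the TCP to the grasp point, in m); z points along the fingers, y is the direction in which the jaws open and shut (so a half turn about z gives the same grasp; the last joint's range is limited). The gripper opens to 85 mm and grips with 20 to 120 N. Pads are 22 mm wide; open, the fingers measure 114 mm over their backs; the gripper's body (76 mm by 85 mm) begins 54 mm behind the grasp point. The pads swing forward as they close: fully open they stand 13 mm farther back than shut.
Start: joints at [0.908, 0.381, 1.297, -0, 1.464, -0.215], TCP at [0.238, 0.496, 0.231] pointing down, gripper open.
Joint ranges: [-3.11, 3.11], [-0.89, 2.33], [0.22, 2.48], [-1.42, 4.56], [0.17, 2.85], [-2.88, 2.88]. Speed limits (rad/s): [2.39, 2.39, 3.14, 3.14, 3.14, 3.14].

## Interface

Orientations are given as [roll, pitch, yaw] about the fixed x, y, z axes, in that order (R = Rz(yaw) Ry(pitch) Rx(roll)).
In Python, from plant import arm gives the robot as it stands. The module is installed in compiled form; this text tells all that it offers. Calls block until the motion is done:
- arm.reach(position, orientation): joint-space move of the TCP to a pose.
- arm.line_to(position, ori=None, velocity=0.15, contact_N=None): straight line of the TCP; ori=None keeps the orientation; velocity is the mean speed in m/s. With contact_N (N) it stops when the force on the tool has changed by that much, and returns True; else False.
- arm.movej(angles): joint-space move.
- arm.command_gripper(opening, effort=None): finger opening in m; effort is the grip in N (None keeps the last); returns when the fingers have stopped.
- arm.pause(seconds).
- arm.solve_ik(position, orientation): joint angles nearest the present ones, or None.
- arm.sense(): the state.
- arm.capture(name): name is "side" or "top"; returns a dict with "color" (400x640x3 uint8, red, green, blue), "range_z" (400x640 float32, m along the optical axis (not along the pixel's ray), 0 where there is no reading), "vfov" (degrees; the focal length in pixels is half the picture's height over the tangent of half this angle, whatever the lens; pixels are square), "cx", "cy" (the principal point, pixels), "dist_coeffs" ([k1, k2, p1, p2, k3] as OpenCV has them; the pictures are not rectified), "xyz" and "rotation" of the camera in the world. Camera axes: x right, y down, z forward; pixel columns grow to the right and rows downward; lengths in m; the calibration is good to about 2 mm. A picture is of the moment at which its call begins.
A pose or a line that the arm cannot do raises arm.IKError and nothing moves.
- arm.sign_off(): hands the job in, once; it reports no verdict.
The state is a dict: "clock": time; "qpos": joint angles; "joint_vel": joint speeds; "effort": joint torques, N m; "tool_pos": TCP position; "tool_rot": TCP orientation; "wrist_force": force on the tool from outside, world axes, zero at the start; "wrist_torque": the same for the moment, N m; "finger_gap": finger opening in m.
Only numpy, scipy, OpenCV 4.12 (cv2) and the standard library are available. Lean on these libraries where they do the work, as an engineer would, in place of code of your own. Each camera call takes 0.05 s, during which the arm holds its last target.

## Working session

There is one attempt and no reset: what is moved stays moved. The work goes in short steps, each a Python script; the robot and the scene stay as the last script left them, time stands still between calls to the robot, and variables do not carry over. Pictures are saved under pics/ and viewed, and the job is handed in when it is done.

```bash
mkdir -p pics
cat > h.py <<'E'
import numpy as np, cv2
from plant import arm
def cap(n):
    c=arm.capture(n)
    f=200/np.tan(np.radians(c['vfov'])/2)
    c['K']=np.array([[f,0,c['cx']],[0,f,c['cy']],[0,0,1]]);c['D']=np.array(c['dist_coeffs'],float)
    c['R']=np.array(c['rotation']);c['t']=np.array(c['xyz']);return c
def rays(c,px):
    u=cv2.undistortPoints(np.array(px,float).reshape(-1,1,2),c['K'],c['D']).reshape(-1,2)
    return np.c_[u,np.ones(len(u))]
def plane(c,px,z):
    d=rays(c,px)@c['R'].T; return c['t']+d*((z-c['t'][2])/d[:,2])[:,None]
def cloud(c):
    v,u=np.mgrid[0:400,0:640]; r=rays(c,np.stack([u,v],-1).reshape(-1,2))
    P=(r*c['range_z'].reshape(-1,1))@c['R'].T+c['t']; P[c['range_z'].ravel()==0]=np.nan
    return P.reshape(400,640,3)
def proj(c,P):
    R=c['R'].T; return cv2.projectPoints(np.array(P,float).reshape(-1,3),cv2.Rodrigues(R)[0],-R@c['t'],c['K'],c['D'])[0].reshape(-1,2)
def save(n,im): cv2.imwrite('pics/'+n+'.png',im[...,::-1])
E
python3 - <<'E'
from h import *
import pickle
for n in ['side','top']:
    c=cap(n);pickle.dump(c,open(n+'0.pkl','wb'));save(n+'0',c['color'])
    print(n,c['R'].round(3).tolist(),c['t'],c['vfov'],c['D'],c['range_z'].min(),c['range_z'].max())
s=arm.sense();print(s['clock'],s['tool_pos'],s['tool_rot'],arm.grasp_offset)
E
```

```text
side [-2.438, 0.004, -0.088] [ 0.48479941 -0.58952624  0.81043274] 51.45333511290623 [0.02980084 0.         0.         0.         0.        ] 0.0 3.1169603
top [-2.968, 0.011, -1.578] [ 0.33372247 -0.00487496  1.32998624] 46.1998647971177 [-0.09721784  0.          0.          0.          0.        ] 0.0 2.3105073
0.1 [0.23799041 0.49555091 0.23078281] [-3.14032552e+00 -2.80351148e-04  2.69376379e+00] 0.0187
```

```bash
sed -i "s/c\['R'\]=np.array(c\['rotation'\])/c['R']=Rot.from_euler('xyz',c['rotation']).as_matrix()/; s/^from plant/from scipy.spatial.transform import Rotation as Rot\nfrom plant/" h.py
python3 - <<'E'
import pickle
from scipy.spatial.transform import Rotation as Rot
for n in ['side','top']:
    c=pickle.load(open(n+'0.pkl','rb'));c['R']=Rot.from_euler('xyz',c['rotation']).as_matrix();pickle.dump(c,open(n+'0.pkl','wb'));print(c['R'].round(2).tolist())
E
```

```text
[[1.0, -0.07, 0.05], [-0.09, -0.76, 0.64], [-0.0, -0.65, -0.76]]
[[-0.01, -0.98, 0.17], [-1.0, 0.01, 0.01], [-0.01, -0.17, -0.98]]
```

View pics/side0.png

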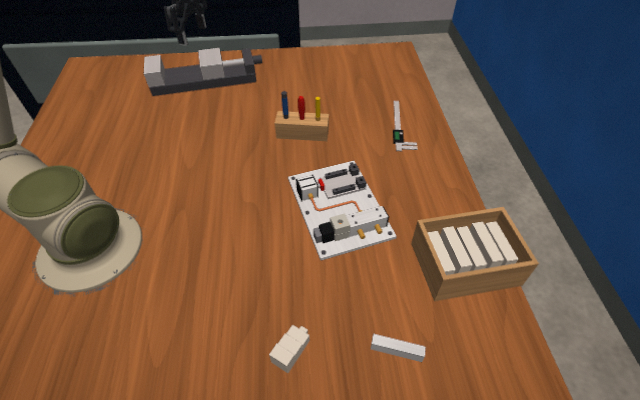

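View pics/top0.png

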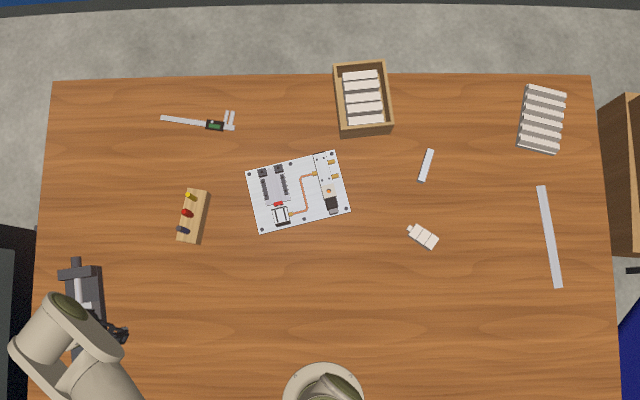

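The side view shows the fixture around (340,208), the block at (290,347), the soft jaw at (398,347), and the stand at (302,122) with the blue punch leftmost at (285,105). In the top view the fixture is at (298,192), the block at (423,237) with its tab to the left (409,230), and the punch at (183,230). I'll zoom in for detail.

Run:
```python
from h import *
import pickle
c=pickle.load(open('top0.pkl','rb'));s=pickle.load(open('side0.pkl','rb'))
def crop(c,x0,x1,y0,y1,k): return cv2.resize(c['color'][y0:y1,x0:x1],None,fx=k,fy=k,interpolation=cv2.INTER_CUBIC)
save('t_fix',crop(c,240,360,145,240,6));save('s_fix',crop(s,280,400,155,260,5))
save('t_blk',np.hstack([crop(c,400,450,215,260,8),crop(c,168,218,180,225,8)])); 
save('s_blk',np.hstack([crop(s,262,322,318,373,6),crop(s,268,338,85,140,6)]))
for n,q in (('t',c),('s',s)):
    P=cloud(q); 
    for z in ((P[330:,:,2] if n=='s' else P[150:300,:,2]),): print(n,np.nanmedian(z))
```

```text
t -0.0005028625193501668
s -0.0010008368483522267
```

View pics/t_fix.png

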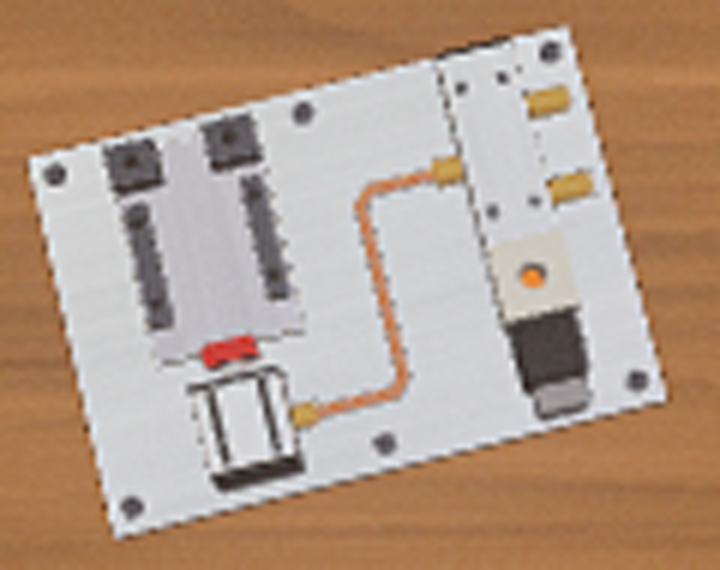

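View pics/s_fix.png

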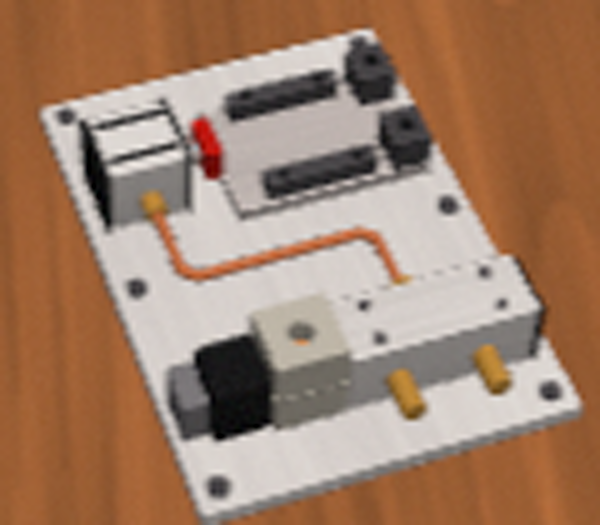

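View pics/t_blk.png

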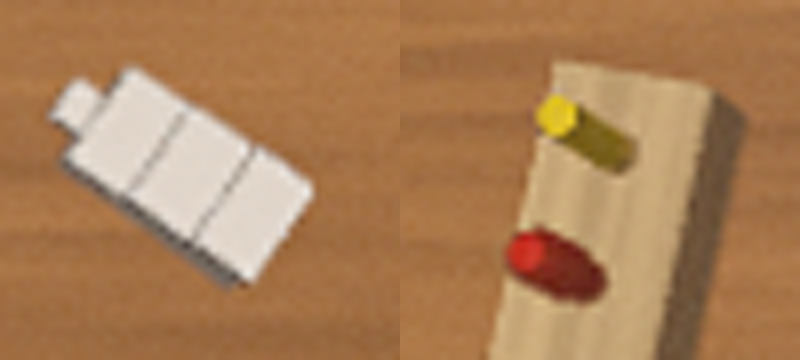

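View pics/s_blk.png

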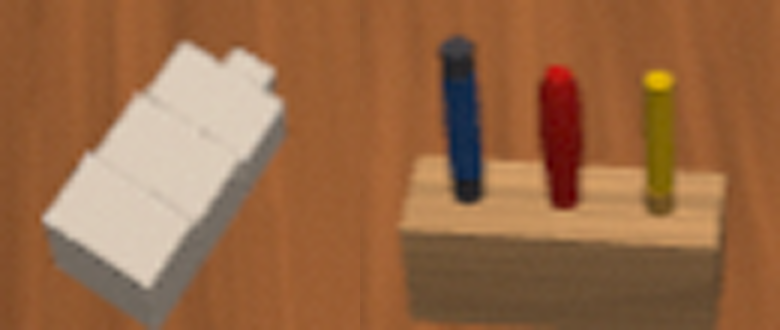

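```bash
cat > fit.py <<'E'
from h import *
import pickle
def cp(pts,x0,y0,k): return (np.array(pts,float)+.5)/k-.5+[x0,y0]
def fit2(model,obs):  # rigid xy fit
    m=model.mean(0);o=obs.mean(0);H=(model-m).T@(obs-o)
    a=np.arctan2(H[0,1]-H[1,0],H[0,0]+H[1,1]);R=np.array([[np.cos(a),-np.sin(a)],[np.sin(a),np.cos(a)]])
    t=o-R@m; return t,a,(obs-(model@R.T+t))*1000
E
python3 - <<'E'
from fit import *
c=pickle.load(open('top0.pkl','rb'));s=pickle.load(open('side0.pkl','rb'))
M=np.array([[.095,.135],[.095,-.135],[-.095,-.135],[-.095,.135]])
for n,q,px in (('top',c,cp([(30,157),(567,27),(667,400),(117,537)],240,145,6)),('side',s,cp([(372,28),(582,408),(203,520),(42,108)],280,155,5))):
    t,a,r=fit2(M,plane(q,px,.012)[:,:2]);print(n,t.round(4),np.degrees(a).round(2),r.round(1).tolist())
print('mouth top',plane(c,cp([(533,272)],240,145,6),.060),'side',plane(s,cp([(301,331)],280,155,5),.060))
B=np.array([[.0375,.02],[.0375,-.02],[-.0375,-.02],[-.0375,.02]]);z=[.028,.028,.042,.042]
for n,q,px in (('top',c,cp([(65,155),(130,67),(313,190),(248,283)],400,215,8)),('side',s,cp([(183,42),(284,100),(152,288),(45,218)],262,318,6))):
    W=np.array([plane(q,px[i:i+1],z[i])[0,:2] for i in range(4)])
    t,a,r=fit2(B,W);print(n,t.round(4),np.degrees(a).round(2),r.round(1).tolist())
# red pad top center
for q in (c,s):
    hs=cv2.cvtColor(q['color'],cv2.COLOR_RGB2HSV)
    P=cloud(q)
    for nm,lo,hi in (('blue',(105,100,30),(125,255,255)),('red',(0,150,60),(5,255,255)),('yel',(22,150,60),(34,255,255))):
        m=cv2.inRange(hs,lo,hi)>0; m&=np.isfinite(P[...,2]); m&=(P[...,0]>.2)&(P[...,0]<.75)&(abs(P[...,1])<.6)
        k,l,st,ce=cv2.connectedComponentsWithStats(m.astype(np.uint8))
        print(nm,[(st[i].tolist(),np.nanmedian(P[l==i],0).round(3).tolist()) for i in range(1,k) if st[i,4]>8])
E
```

```text
top [0.5882 0.0715] 13.59 [[0.2, -1.1], [-1.2, 1.4], [0.2, 1.1], [0.7, -1.4]]
side [0.5861 0.0689] 13.5 [[-0.6, -0.1], [-1.4, 0.5], [0.8, -0.6], [1.2, 0.2]]
mouth top [[ 0.58077963 -0.01769406  0.06      ]] side [[ 0.57682969 -0.01907772  0.06      ]]
top [ 0.4525 -0.2793] 52.33 [[0.4, -0.3], [-0.6, 0.1], [0.1, 0.3], [0.1, -0.1]]
side [ 0.4505 -0.2826] 53.58 [[-0.0, -1.1], [-0.6, 0.2], [0.2, 0.4], [0.4, 0.6]]
blue []
red [([274, 201, 9, 5, 27], [0.548, 0.126, 0.042]), ([182, 209, 11, 8, 53], [0.512, 0.358, 0.122])]
yel [([185, 192, 10, 9, 41], [0.558, 0.351, 0.123])]
blue [([282, 97, 6, 18, 77], [0.467, 0.363, 0.1])]
red [([298, 96, 7, 24, 124], [0.512, 0.354, 0.104]), ([319, 179, 5, 12, 38], [0.547, 0.117, 0.04])]
yel [([316, 97, 4, 20, 78], [0.557, 0.348, 0.104])]
```

Run:
```python
from fit import *
c=pickle.load(open('top0.pkl','rb'));s=pickle.load(open('side0.pkl','rb'))
save('t_nest',cv2.resize(c['color'][160:212,252:296],None,fx=11,fy=11,interpolation=cv2.INTER_CUBIC))
save('s_nest',cv2.resize(s['color'][155:203,296:368],None,fx=11,fy=11,interpolation=cv2.INTER_CUBIC))
```

```text
(no output)
```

View pics/t_nest.png

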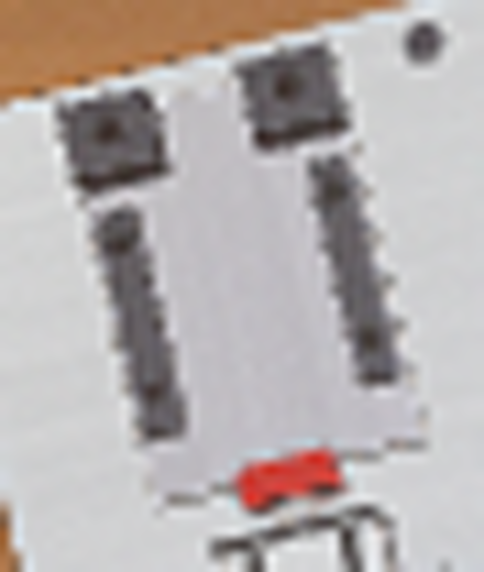

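View pics/s_nest.png

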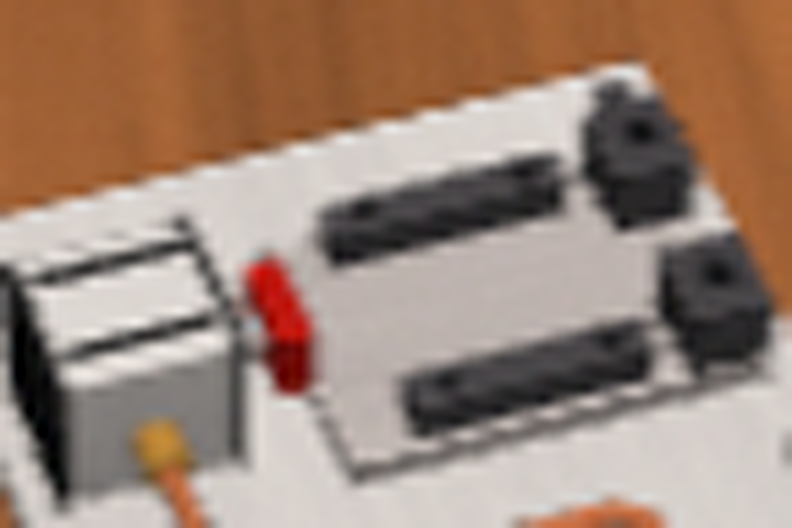

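Run:
```python
from fit import *
c=pickle.load(open('top0.pkl','rb'));s=pickle.load(open('side0.pkl','rb'))
def loc(q,t,a,pts,x0,y0,k,z):
    W=plane(q,cp(pts,x0,y0,k),z)[:,:2]-t; R=np.array([[np.cos(a),-np.sin(a)],[np.sin(a),np.cos(a)]]); return ((W@R)*1000).round(1).tolist()
T=lambda p,z:loc(c,np.array([.5882,.0715]),np.radians(13.55),p,252,160,11,z)
S=lambda p,z:loc(s,np.array([.5861,.0689]),np.radians(13.55),p,296,155,11,z)
print('T guides',T([(138,210),(185,432),(310,165),(360,382)],.032))
print('T stopface low',T([(85,192),(168,178),(260,150),(348,133)],.020),'top',T([(80,180),(165,165),(257,137),(345,120)],.040))
print('T pad',T([(237,473),(333,450)],.042))
print('S pad front', S([(268,258),(312,335)],.042))
print('S guides inner top: near guide far edge',S([(403,380),(640,322)],.032),'far guide near bottom edge',S([(335,265),(562,210)],.020))
print('S stop', S([(620,195),(692,180)],.040), S([(620,228),(708,368)],.020))
print('T mouth',loc(c,np.array([.5882,.0715]),np.radians(13.55),[(533,272)],240,145,6,.06),'S',loc(s,np.array([.5861,.0689]),np.radians(13.55),[(301,331)],280,155,5,.06))
```

```text
T guides [[53.3, 82.6], [-6.4, 83.7], [54.0, 36.7], [-4.7, 37.2]]
T stopface low [[64.3, 95.9], [62.6, 74.0], [64.0, 49.0], [62.8, 25.6]] top [[62.7, 94.8], [61.1, 72.6], [62.5, 48.0], [61.3, 25.0]]
T pad [[-22.0, 72.5], [-22.1, 47.5]]
S pad front [[-24.5, 74.4], [-22.7, 48.3]]
S guides inner top: near guide far edge [[-4.5, 37.0], [53.5, 36.3]] far guide near bottom edge [[-3.6, 86.9], [53.9, 86.4]]
S stop [[60.8, 68.8], [78.6, 67.9]] [[64.9, 76.4], [67.8, 27.7]]
T mouth [[-28.1, -85.0]] S [[-29.6, -83.4]]
```

Run:
```python
from h import *
pi=np.pi
for nm,p,yaws in (('blk',[.4515,-.281,.013],[53,-127]),('nest',[.5924,.133,.035],[13.5,-166.5]),('punch',[.468,.363,.081],[-9,171]),('mouth',[.58,-.0184,.113],[-9,171,13.5,-166.5,60,-120,90,-90])):
    for y in yaws:
        q=arm.solve_ik(p,[pi,0,np.radians(y)]); print(nm,y,None if q is None else np.round(q,2))
```

```text
blk 53 [-0.78  0.61  1.63 -0.    0.9  -0.13]
blk -127 None
nest 13.5 [ 0.03  0.67  1.39 -0.    1.08  1.36]
nest -166.5 [ 0.03  0.67  1.39  0.    1.08 -1.78]
punch -9 [ 0.46  0.6   1.39 -0.    1.15  2.19]
punch 171 [ 0.46  0.6   1.39  0.    1.15 -0.95]
mouth -9 [-0.24  0.54  1.39 -0.    1.21  1.49]
mouth 171 [-0.24  0.54  1.39  0.    1.21 -1.65]
mouth 13.5 [-0.24  0.54  1.39 -0.    1.21  1.1 ]
mouth -166.5 [-0.24  0.54  1.39  0.    1.21 -2.04]
mouth 60 [-0.24  0.54  1.39 -0.    1.21  0.29]
mouth -120 [-0.24  0.54  1.39  0.    1.21 -2.85]
mouth 90 [-0.24  0.54  1.39  0.    1.21 -0.24]
mouth -90 None
```

Run:
```python
from h import *
o=[np.pi,0,np.radians(53)]
arm.reach([.4515,-.281,.13],o)
arm.line_to([.4515,-.281,.014],velocity=.12)
for n in ('side',):
    c=cap(n);p=proj(c,[[.4515,-.281,.03]])[0].astype(int);save('g0'+n,cv2.resize(c['color'][max(0,p[1]-60):p[1]+60,p[0]-60:p[0]+60],None,fx=5,fy=5))
print(arm.command_gripper(0.03,40))
s=arm.sense();print(s['clock'],s['finger_gap'],s['tool_pos'],s['wrist_force'])
arm.line_to([.4515,-.281,.10],velocity=.12)
s=arm.sense();print(s['clock'],s['finger_gap'],s['wrist_force'])
import pickle
for n in ('side','top'):
    c=cap(n);pickle.dump(c,open(n+'1.pkl','wb'));p=proj(c,[[.4515,-.281,.1]])[0].astype(int);save('g1'+n,cv2.resize(c['color'][max(0,p[1]-60):p[1]+60,p[0]-60:p[0]+60],None,fx=5,fy=5))
```

```text
False
4.6167 0.039313104626027565 [ 0.45168298 -0.28116363  0.01437069] [-1.38135649  0.32089831  4.6213152 ]
5.4833 0.03941950633101342 [-0.30548294  0.07351695 -1.50642224]
```

View pics/g0side.png

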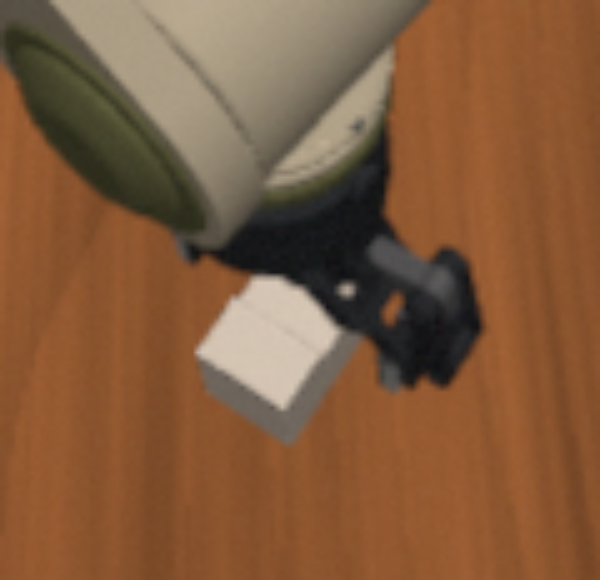

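View pics/g1side.png

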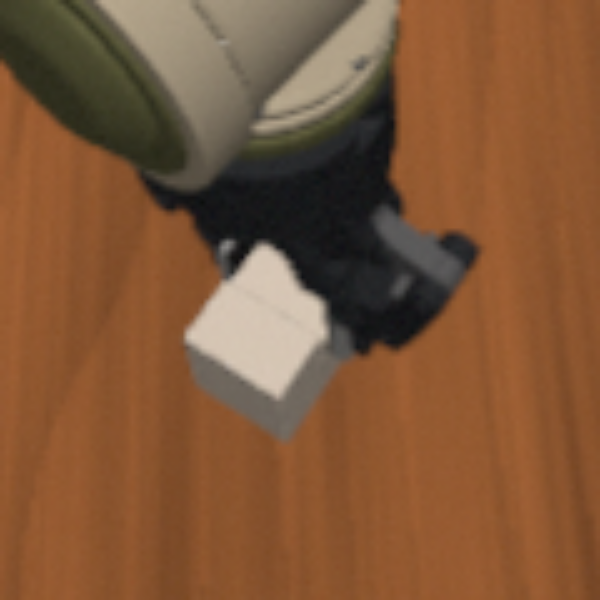

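View pics/g1top.png

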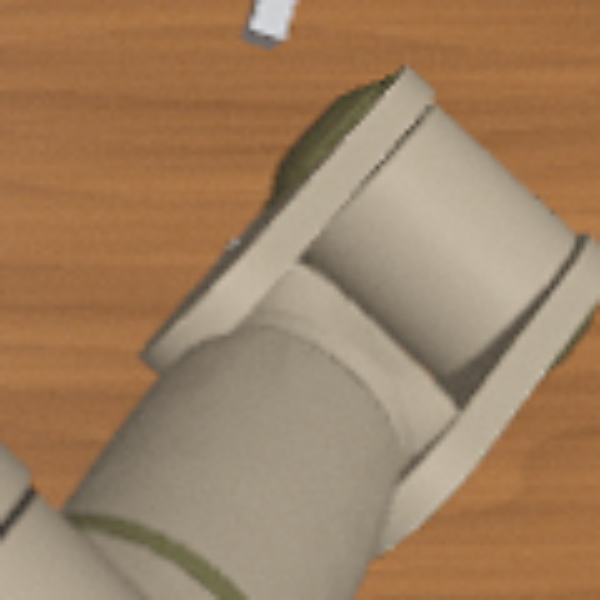

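The block is held at a 39 mm gap and sits straight: its high-end top edge runs (185,340)–(280,398) in the crop. The arm hides it in the top view. Next I'll hover over the nest and look from the side.

Run:
```python
from h import *
import pickle
s1=pickle.load(open('side1.pkl','rb'));p=proj(s1,[[.4515,-.281,.1]])[0].astype(int);print('crop1 origin',p-60)
o=[np.pi,0,np.radians(13.55)]
arm.reach([.5924,.1332,.14],o)
arm.line_to([.5924,.1332,.062],velocity=.12)
arm.pause(.2)
s=arm.sense();print(s['clock'],s['finger_gap'],s['tool_pos'],s['tool_rot'],s['wrist_force'])
for n in ('side','top'):
    c=cap(n);pickle.dump(c,open(n+'2.pkl','wb'))
    save('g2'+n,cv2.resize(c['color'][145:215,290:380] if n=='side' else c['color'][130:250,240:360],None,fx=8 if n=='side' else 5,fy=8 if n=='side' else 5,interpolation=cv2.INTER_CUBIC))
```

```text
crop1 origin [227 268]
8.2 0.03903777620260296 [0.59273403 0.13322945 0.06275193] [ 3.14129729e+00 -1.37863587e-03  2.36527774e-01] [-0.5118139  -0.09184529 -0.88266158]
```

View pics/g2side.png

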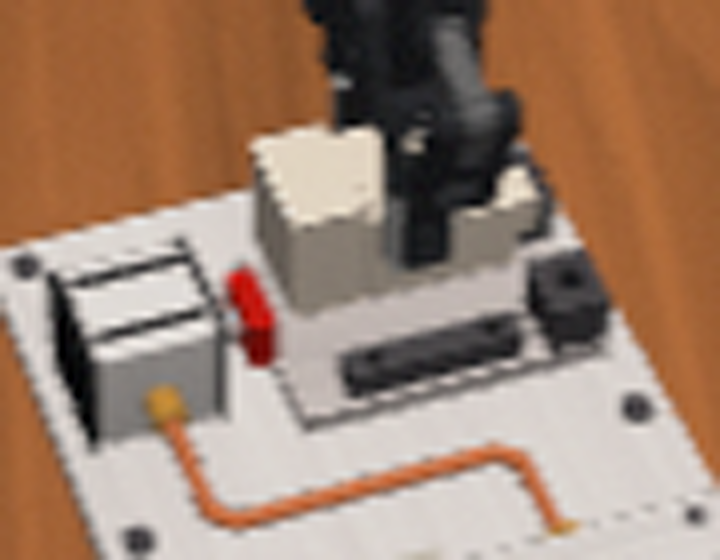

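View pics/g2top.png

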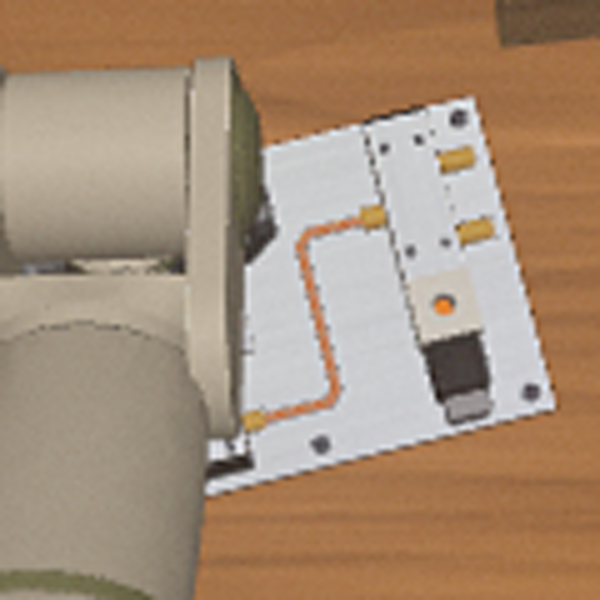

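```bash
python3 - <<'E'
from fit import *
s=pickle.load(open('side2.pkl','rb'))
def loc(pts,z):
    t=np.array([.5861,.0689]);a=np.radians(13.55);W=plane(s,cp(pts,290,145,8),z)[:,:2]-t; R=np.array([[np.cos(a),-np.sin(a)],[np.sin(a),np.cos(a)]]); return ((W@R)*1000-[24,60]).round(1).tolist()
zb=.0484
print('high top near/far',loc([(300,223),(253,146)],zb+.042),'near right of high top',loc([(383,205)],zb+.042))
print('bottom near high, mid',loc([(300,313),(400,290)],zb))
print('low end near top/bottom',loc([(540,203)],zb+.028),loc([(540,250)],zb))
E
python3 - <<'E'
import sys; sys.path.insert(0,'.')
from fit import *
s=pickle.load(open('side1.pkl','rb'))
W=plane(s,cp([(185,340),(280,398)],227,268,5),.128)[:,:2]
a=np.radians(53);R=np.array([[np.cos(a),-np.sin(a)],[np.sin(a),np.cos(a)]])
print(((W-[.4517,-.2812])@R*1000).round(1))
E
```

```text
high top near/far [[-40.6, -17.2], [-43.5, 18.7]] near right of high top [[-14.3, -18.1]]
bottom near high, mid [[-39.7, -15.6], [-6.8, -16.4]]
low end near top/bottom [[37.0, -20.2]] [[41.2, -14.5]]
[[-40.   20. ]
 [-39.1 -18.6]]
```

Run:
```python
from h import *
import pickle
a=np.radians(13.55);d=-.0012*np.array([-np.sin(a),np.cos(a)])-.0005*np.array([np.cos(a),np.sin(a)])
x,y=np.array([.5924,.1332])+d;print(x,y)
arm.line_to([x,y,.050],velocity=.08)
print(arm.line_to([x,y,.032],velocity=.03,contact_N=5))
s=arm.sense();print(s['clock'],s['finger_gap'],s['tool_pos'],s['wrist_force'])
c=cap('side');pickle.dump(c,open('side3.pkl','wb'))
save('g3side',cv2.resize(c['color'][145:215,290:380],None,fx=8,fy=8,interpolation=cv2.INTER_CUBIC))
```

```text
0.5921950696778994 0.13191625408936047
True
9.125 0.03931630983334929 [0.59201628 0.1320011  0.03432063] [-0.68836655  0.75530625  5.68722898]
```

View pics/g3side.png

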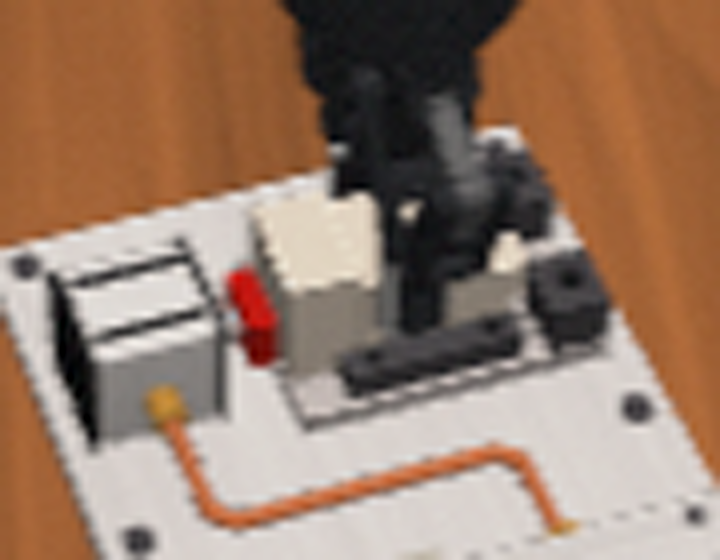

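Contact came at TCP z 0.0343, which is exactly floor height for this grasp. The block's foot at (300,370) stands on the nest floor between the guides. I'll release it and retreat.

Run:
```python
from h import *
import pickle
arm.command_gripper(.058)
x,y,z=arm.sense()['tool_pos']
arm.line_to([x,y,z+.06],velocity=.12)
arm.command_gripper(.085)
s=arm.sense();print(s['clock'],s['finger_gap'],s['wrist_force'])
o=[np.pi,0,np.radians(-9.5)]
arm.reach([.468,.363,.20],o)
print(arm.sense()['clock'])
for n in ('side','top'):
    c=cap(n);pickle.dump(c,open(n+'4.pkl','wb'))
c=pickle.load(open('side4.pkl','rb'));save('g4side',cv2.resize(c['color'][145:215,290:380],None,fx=8,fy=8,interpolation=cv2.INTER_CUBIC))
save('g4stand',cv2.resize(c['color'][50:150,240:360],None,fx=6,fy=6,interpolation=cv2.INTER_CUBIC))
c=pickle.load(open('top4.pkl','rb'));save('g4top',cv2.resize(c['color'][160:212,252:296],None,fx=11,fy=11,interpolation=cv2.INTER_CUBIC))
```

```text
10.5417 0.08467154203521864 [-0.2673044   0.31034624  0.19494594]
11.6333
```

View pics/g4side.png

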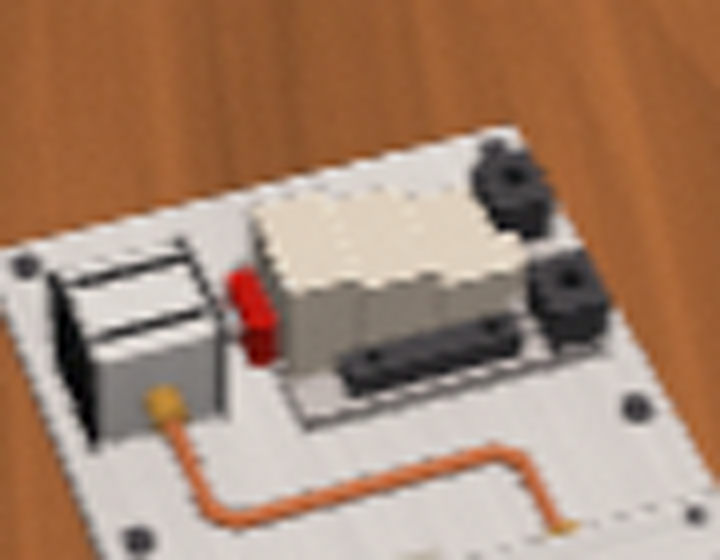

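View pics/g4stand.png

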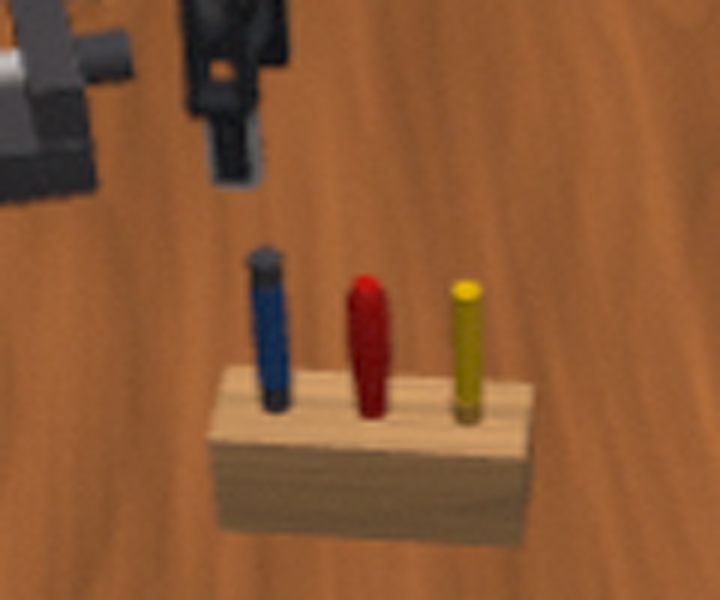

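View pics/g4top.png

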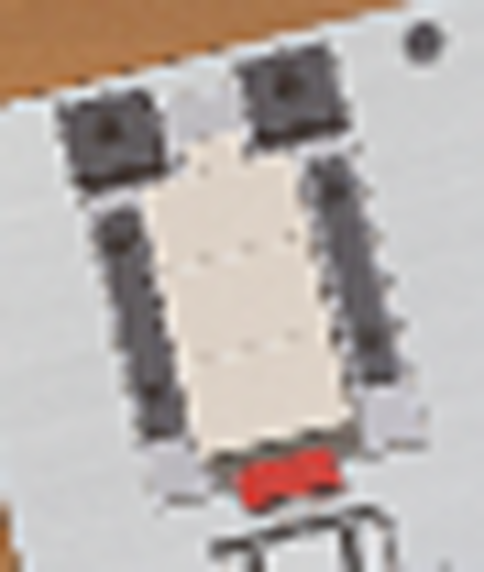

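Top view: the block lies between the guides with its tab at (215,155) entering the slot and a small gap to the pad at (290,475). Now I'll locate the punch axis.

Run:
```python
from fit import *
s=pickle.load(open('side4.pkl','rb'));t0=pickle.load(open('top0.pkl','rb'))
print('side head',plane(s,cp([(265,258)],240,50,6),.141), 'yellow',plane(s,cp([(467,290)],240,50,6),.129),'red top',plane(s,cp([(367,284)],240,50,6),.130))
W=plane(s,cp([(222,368),(534,384),(528,458),(210,438)],240,50,6),.056);print(W.round(4).tolist())
M=np.array([[-.075,.028],[.075,.028],[.075,-.028],[-.075,-.028]]);t,a,r=fit2(M,W[:,:2]);print(t,np.degrees(a),r.round(1).tolist())
print('hole -46:',t-.046*np.array([np.cos(a),np.sin(a)]))
save('t_st',cv2.resize(t0['color'][180:250,160:230],None,fx=8,fy=8,interpolation=cv2.INTER_CUBIC))
```

```text
side head [[0.46740169 0.36784887 0.141     ]] yellow [[0.55749247 0.35218742 0.129     ]] red top [[0.5125784  0.35951602 0.13      ]]
[[0.4415, 0.4016, 0.056], [0.5912, 0.3753, 0.056], [0.5828, 0.3207, 0.056], [0.4348, 0.3491, 0.056]]
[0.51257175 0.36167533] -10.12676969061371 [[-2.2, -0.8], [-0.1, -0.8], [1.4, -0.2], [0.9, 1.8]]
hole -46: [0.46728838 0.36976335]
```

View pics/t_st.png

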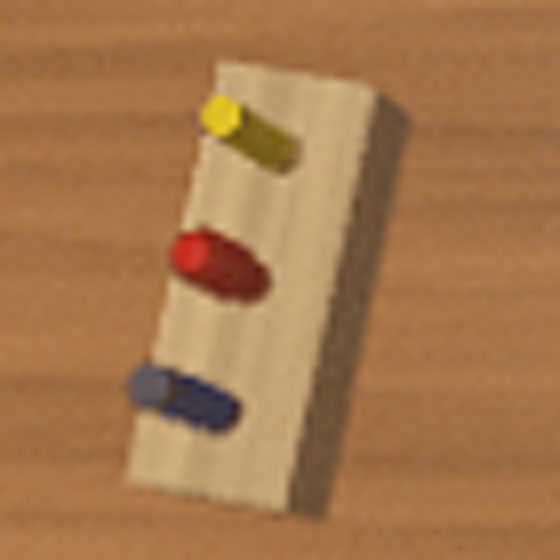

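Run:
```python
from fit import *
t0=pickle.load(open('top0.pkl','rb'))
h=plane(t0,cp([(150,386)],160,180,8),.141)[0];print('top head',h)
x,y=(np.array([.4674,.3682])+(h[:2]-[.002,.0026]))/2;print(x,y)
arm.reach([x,y,.17],[np.pi,0,np.radians(-10)])
arm.line_to([x,y,.083],velocity=.1)
c=cap('side');save('g5',cv2.resize(c['color'][50:150,240:360],None,fx=6,fy=6,interpolation=cv2.INTER_CUBIC))
s=arm.sense();print(s['clock'],s['tool_pos'],s['wrist_force'])
```

```text
top head [0.46933877 0.37102468 0.141     ]
0.4673693873552598 0.36831234131998863
13.05 [0.46769235 0.36850976 0.08377203] [ 0.05564918  0.53204364 -0.67506224]
```

View pics/g5.png

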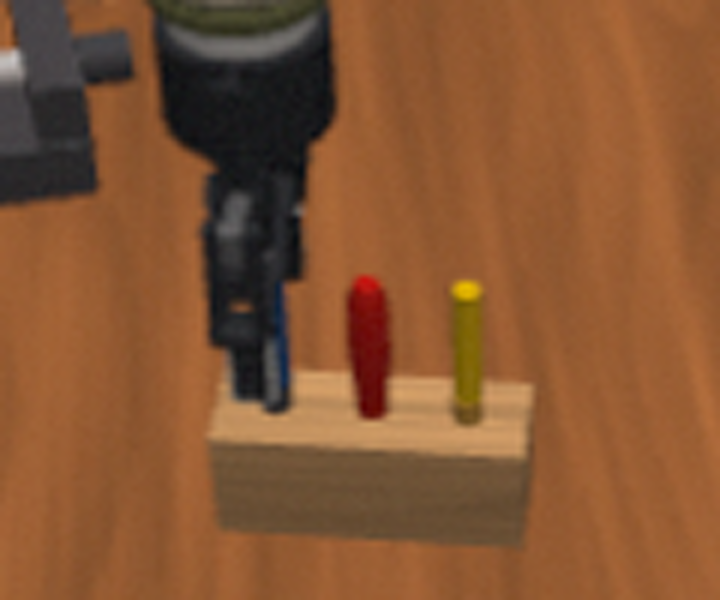

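Run:
```python
from fit import *
s=pickle.load(open('side4.pkl','rb'))
a=np.radians(-10);X=np.array([np.cos(a),np.sin(a),0]);Y=np.array([-np.sin(a),np.cos(a),0])
for nm,o,z in (('punch',0,.09),('near finger',-.045,.097),('near tip',-.045,.09),('far tip',.045,.097),('head',0,.141),('base',0,.058)):
    P=np.array([.4677,.3685,z])+o*Y
    print(nm,((proj(s,[P,P-.011*X,P+.011*X])-[240,50])*6).round(0).tolist())
```

```text
punch [[271.0, 347.0], [248.0, 346.0], [294.0, 348.0]]
near finger [[256.0, 396.0], [232.0, 395.0], [280.0, 397.0]]
near tip [[257.0, 408.0], [233.0, 407.0], [281.0, 409.0]]
far tip [[283.0, 277.0], [260.0, 276.0], [306.0, 278.0]]
head [[263.0, 255.0], [239.0, 253.0], [287.0, 256.0]]
base [[276.0, 402.0], [253.0, 401.0], [298.0, 403.0]]
```

Projection confirms the alignment: the near finger is predicted at (256,396) and seen around (250,395). I'll close and lift.

Run:
```python
from fit import *
arm.command_gripper(.005,100)
s=arm.sense();print(s['clock'],s['finger_gap'],s['tool_pos'],s['wrist_force'])
x,y,z=s['tool_pos']
arm.line_to([x,y,z+.09],velocity=.12)
s=arm.sense();print(s['clock'],s['finger_gap'],s['tool_pos'],s['wrist_force'])
o=[np.pi,0,np.radians(-10)]
arm.reach([.578,-.0190,.1728],o)
arm.line_to([.578,-.0190,.1388],velocity=.1); arm.pause(.2)   # tip ~6 mm above rim
s=arm.sense();print(s['clock'],s['finger_gap'],s['tool_pos'],s['tool_rot'],s['wrist_force'])
for n in ('side','top'):
    c=cap(n);pickle.dump(c,open(n+'6.pkl','wb'))
c=pickle.load(open('side6.pkl','rb'));save('g6side',cv2.resize(c['color'][165:250,300:400],None,fx=7,fy=7,interpolation=cv2.INTER_CUBIC))
c=pickle.load(open('top6.pkl','rb'));save('g6top',cv2.resize(c['color'][140:240,260:380],None,fx=6,fy=6,interpolation=cv2.INTER_CUBIC))
```

```text
13.7 0.01519546167372101 [0.46742324 0.36837898 0.08321813] [0.22759797 0.24628709 1.97997583]
14.6 0.014628825689930588 [0.46703921 0.36817394 0.17231236] [-0.45690757  0.10305621 -1.69764048]
16.7833 0.014715283294193414 [ 0.57829828 -0.01897601  0.13951222] [ 3.14150512e+00 -1.32356881e-03 -1.74420617e-01] [-0.26299181  1.33799234 -0.97767767]
```

View pics/g6side.png

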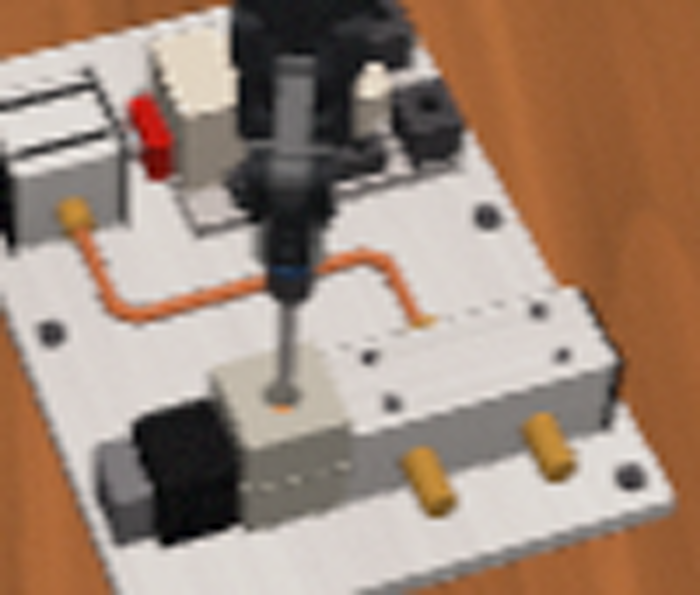

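View pics/g6top.png

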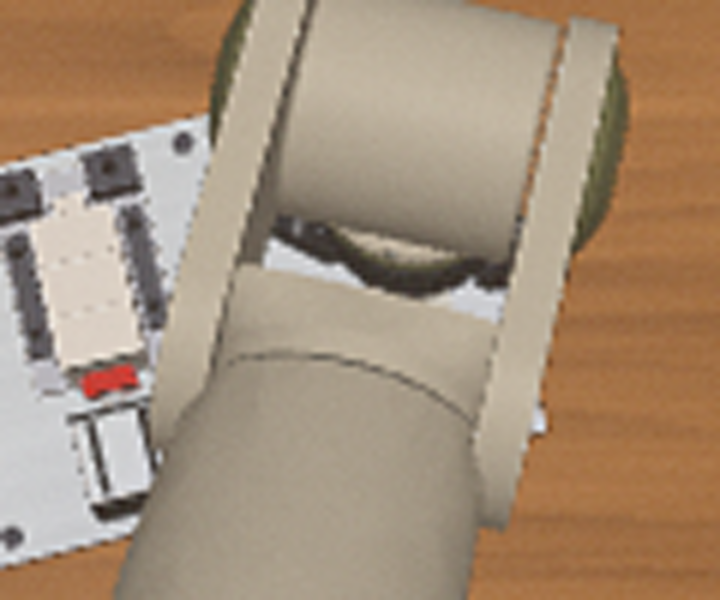

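Run:
```python
from fit import *
s=pickle.load(open('side6.pkl','rb'));s0=pickle.load(open('side0.pkl','rb'))
k=16;x0,y0=325,205
cr=lambda q:cv2.resize(q['color'][y0:y0+35,x0:x0+24],None,fx=k,fy=k,interpolation=cv2.INTER_CUBIC)
save('z6',np.hstack([cr(s0),cr(s)]))
f=lambda P:((proj(s,P)-[x0,y0]+.5)*k-.5).round(0).tolist()
print('tip pred',f([[.5783,-.01898,.0673]]),'shoulder',f([[.5783,-.01898,.1123]]),'mouth est',f([[.5768,-.0191,.06]]),'button top @12 below',f([[.5768,-.0191,.048]]))
```

```text
tip pred [[256.0, 228.0]] shoulder [[267.0, 25.0]] mouth est [[244.0, 260.0]] button top @12 below [[241.0, 311.0]]
```

View pics/z6.png

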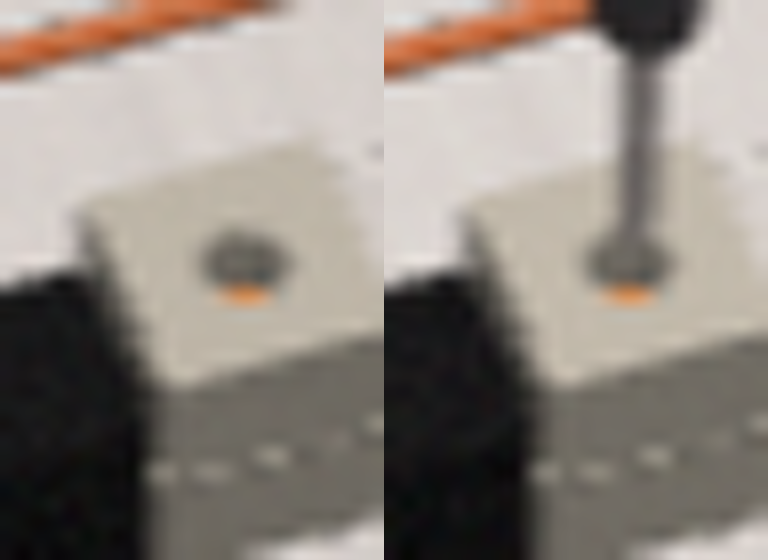

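The tip shows at x≈252 and the hole centre at (246,264), so the tip is about 0.7 mm too far in +x. I'll nudge it and descend carefully.

Run:
```python
from fit import *
x,y=.5774,-.0197
arm.line_to([x,y,.1388],velocity=.05)
r=arm.line_to([x,y,.1225],velocity=.03,contact_N=3)
s=arm.sense();print(r,s['clock'],s['finger_gap'],s['tool_pos'],s['wrist_force'],s['wrist_torque'])
c=cap('side');pickle.dump(c,open('side7.pkl','wb'))
k=16;x0,y0=325,205
save('z7',cv2.resize(c['color'][y0:y0+35,x0:x0+24],None,fx=k,fy=k,interpolation=cv2.INTER_CUBIC))
```

```text
False 17.825 0.015006597658696384 [ 0.57748051 -0.01972744  0.12252112] [ 0.35603505  0.18032    -1.57911408] [-0.00326096  0.02621425  0.02450993]
```

View pics/z7.png

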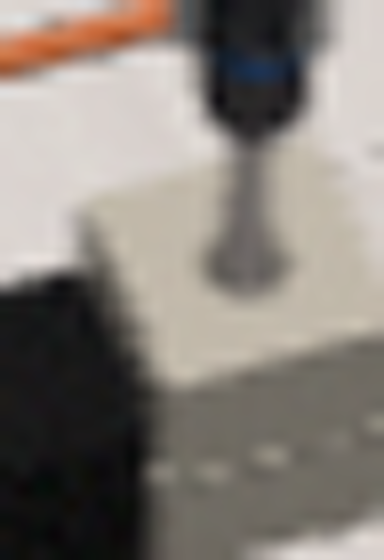

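The tip is inside the hole (about 9.5 mm down), centred at (245,265), with no side force. Now the push.

Run:
```python
from fit import *
x,y=.5774,-.0197
for z in np.arange(.1205,.1120,-.0005):
    r=arm.line_to([x,y,z],velocity=.01,contact_N=20)
    s=arm.sense();print(r,round(s['clock'],2),round(z,4),s['tool_pos'].round(4),s['wrist_force'].round(1),round(s['finger_gap'],4))
    if s['wrist_force'][2]>17: break
c=cap('side');pickle.dump(c,open('side8.pkl','wb'))
t=cap('top');pickle.dump(t,open('top8.pkl','wb'))
save('g8side',cv2.resize(c['color'][145:255,290:400],None,fx=5,fy=5,interpolation=cv2.INTER_CUBIC))
save('g8top',cv2.resize(t['color'][160:212,252:296],None,fx=11,fy=11,interpolation=cv2.INTER_CUBIC))
```

```text
False 18.23 0.1205 [ 0.5774 -0.0197  0.1205] [ 0.2 -0.5 -1.8] 0.0152
False 18.48 0.12 [ 0.5775 -0.0197  0.1201] [-0.1  0.7  0.6] 0.0152
False 18.73 0.1195 [ 0.5775 -0.0197  0.1197] [-0.7 -0.2  1. ] 0.0148
False 18.98 0.119 [ 0.5775 -0.0197  0.1191] [-0.  -0.5  2.1] 0.0152
False 19.23 0.1185 [ 0.5775 -0.0197  0.1185] [-0.4  0.   1.9] 0.0154
False 19.48 0.118 [ 0.5775 -0.0197  0.1181] [-0.7 -0.5  2.6] 0.0148
False 19.73 0.1175 [ 0.5775 -0.0197  0.1175] [0.6 0.5 3.2] 0.0151
False 19.98 0.117 [ 0.5775 -0.0197  0.117 ] [ 0.3 -0.2  3. ] 0.0151
False 20.23 0.1165 [ 0.5774 -0.0197  0.1165] [-0.1  0.6  3. ] 0.0148
False 20.48 0.116 [ 0.5774 -0.0197  0.116 ] [0.4 0.3 4.4] 0.0149
False 20.73 0.1155 [ 0.5775 -0.0197  0.1156] [0.2 0.  5.2] 0.0148
False 20.98 0.115 [ 0.5775 -0.0197  0.1154] [-0.2  1.1  7.2] 0.0149
False 21.23 0.1145 [ 0.5776 -0.0198  0.1152] [-0.9 -0.6  9.2] 0.0148
False 21.48 0.114 [ 0.5777 -0.0198  0.1149] [-1.1  0.3 10.7] 0.0149
False 21.73 0.1135 [ 0.5778 -0.0198  0.1148] [-1.8  0.1 13.9] 0.0148
False 21.98 0.113 [ 0.5779 -0.0198  0.1147] [-2.6  0.3 17.3] 0.015
```

View pics/g8side.png

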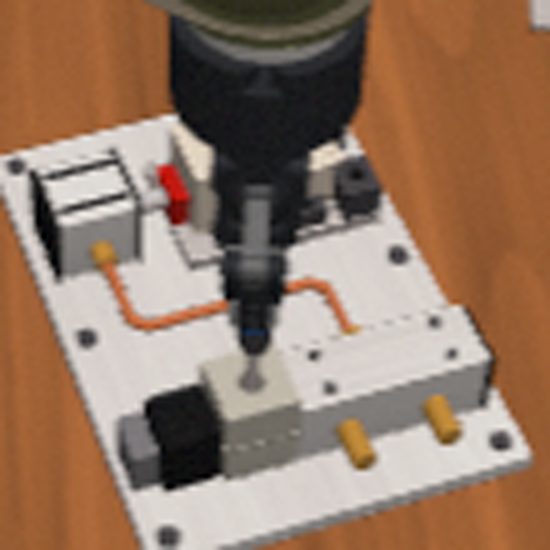

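View pics/g8top.png

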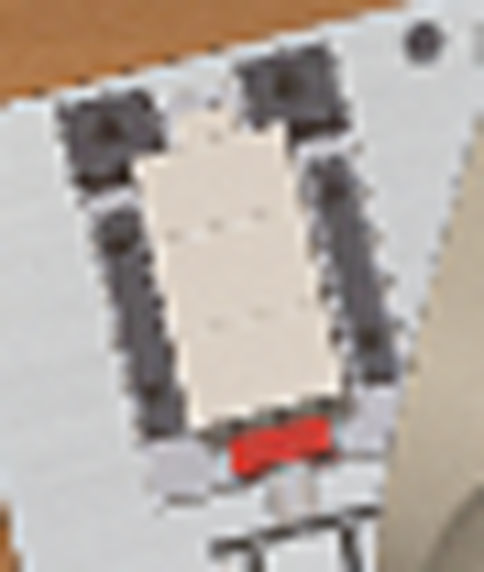

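Run:
```python
from fit import *
arm.pause(.5)
s=arm.sense();print(s['clock'],s['tool_pos'],s['wrist_force'],s['finger_gap'],abs(s['joint_vel']).max())
t=cap('top')
def loc(pts,z):
    a=np.radians(13.55);W=plane(t,cp(pts,252,160,11),z)[:,:2]-[.5882,.0715]; R=np.array([[np.cos(a),-np.sin(a)],[np.sin(a),np.cos(a)]]); return ((W@R)*1000-[24,60]).round(1).tolist()
print('low end',loc([(135,165),(285,125)],.048),'high end',loc([(192,425),(340,390)],.062),'pad front',loc([(230,445),(325,420)],.042))
c=cap('side');save('g9',cv2.resize(c['color'],None,fx=1.2,fy=1.2))
```

```text
22.575 [ 0.57786705 -0.01977672  0.11471532] [-3.0813543   0.37297832 16.15270489] 0.015124015492740615 0.0009767241581072439
low end [[37.0, 19.6], [37.8, -20.1]] high end [[-35.1, 19.4], [-35.5, -18.7]] pad front [[-38.5, 12.6], [-38.1, -12.3]]
```

View pics/g9.png

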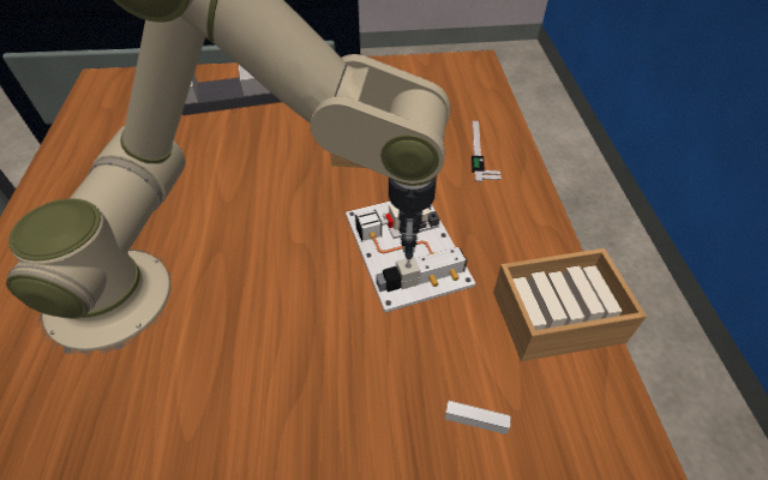

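The block's low end is at 37.4 mm (home is 37.5), the pad is against the block, and the push is steady. The jaw at (478,417) hasn't moved. I'm handing in.

```bash
python3 -c "
from plant import arm
arm.sign_off(); s=arm.sense(); print(s['clock'],s['wrist_force'],s['finger_gap'])"
```

```text
the job is handed in; nothing more can be done
the job is handed in; nothing more can be done
```

I laid the block in the nest with its tab in the slot and let go of it. Then I took the punch from the stand, put its tip down the override hole and pushed the button to its stop. I handed the job in at about 22.6 s of the 51 s, with the punch still gripped and holding the button down; no verdict was reported.

**Last checks:**
- **Block:** in the top view its low end is 37.0 to 37.8 mm beyond the nest point (37.5 is home), centred and square to within about 1°. The high end read 2 mm off, which is about one pixel.
- **Clamp pad:** it has moved forward about 8 mm and shows against the block, to about 1 mm.
- **Push:** after a 0.5 s wait it was steady at about 18 N, with the arm at rest and the finger gap at 15 mm. That is above the roughly 12.5 N I worked out for the hard stop. The arm moved about 5.5 mm from first contact, slightly more than the 5 mm stroke.
- **Other things:** the spare jaw looks unmoved in the last side picture. The arm hid most of the stand then. The red and yellow tools were in place just before I gripped the punch, and I did not check them again after lifting it out.

**Disagreement:** the two cameras placed things 2 to 3 mm apart. I used their mean or the side view and corrected over the nest and over the hole from side pictures.

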